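# Put the lemons up in the screw-lid jar and close the row

### The job

Put every loose lemon from the chopping board into the open square jar. Then close the jar: set the teal lid on it, turn it back (anticlockwise from above) until it drops into its thread, then screw it forward fully home. Leave the jar in its wooden rack, slid along flush against the full jar beside it so that no gap is left, and do not knock over or shove the pepper mill and the striped mug.

Things in the scene. Friction and masses are not known exactly. Their poses are not given: they have to be found in the camera images.
- jar: The open square glass jar, 120 x 120 mm, loose in the rack, 0.3 to 0.65 kg empty. Origin: centre of its underside; z up; x and y square to its sides, y along the rack, away from the full jar. Walls and floor 5 mm, shoulder 123 mm up, then a round neck to the rim at 150 mm.
- jar_rim (a point): Centre of the jar's mouth, at its rim, 150 mm above the jar's underside. Mouth 82 mm clear; neck 92 mm outside, rim chamfered. On the neck is a thread of four equal starts, each with an end stop, ribs 103 mm across, descending clockwise seen from above. Where the starts lie must be felt by turning. The rack keeps the jar from turning.
- lid: The loose teal screw lid, right way up on the worktop, 112 mm across, 0.11 to 0.22 kg. Origin: centre of its underside, z up. Flat top 28.5 mm up, grip bar on it. Skirt 106 mm inside, 25 mm deep, goes over the neck; four lugs in it leave 95.6 mm clear. Set on the jar at a chance angle it rests on the thread ribs, origin 133 to 142 mm above the jar's, or drops in at once.
- lid_grip (a point): Middle of the lid's grip bar, 42 mm above the lid's origin. The bar is 64 mm long (lid's x), 24 mm wide (lid's y), and stands 28 mm free over the lid's top. Turned back (anticlockwise) at most 80 deg, a lid free to fall drops to 130 to 132 mm over the jar's origin, then meets a stop. Turned clockwise 52 to 70 deg from there it sinks to 126.5 mm and meets the end stop: home, bar square with the jar's sides.
- full_jar: The neighbour: the same kind of jar, closed and full of garlic bulbs, under the same teal lid, 0.9 kg, 120 x 120 mm, 183 mm high over its grip bar, standing against the end stop of the rack. Origin: centre of its underside, same axes as the jar's. When the jar is flush, the two origins are 120 mm apart along y.
- rack: The light wooden rack, fixed: a straight channel along its own y, 123 mm wide inside, 320 mm long, floor 10 mm up, side rails 36 mm high, 146 mm wide outside; a 75 mm high stop closes its -y end (the right-hand end), the +y end is open. Origin: centre of its underside, z up. The waxed wood is smooth: jars slide along it easily.
- board: Wooden chopping board, fixed, 300 x 200 x 21 mm, the lemons lie on it. Origin: centre of its underside; x along its 200 mm side, y along its 300 mm side.
- lemon_1: A lemon, about 70 mm long (along its own x), 51 mm thick, 52 mm high, 85 g; loose; two to four lemons are there, the others absent. Origin: middle of its underside as it lies at the start (26 mm from its centre, along its own -z).
- lemon_2: A lemon, about 70 mm long (along its own x), 51 mm thick, 52 mm high, 85 g; loose; two to four lemons are there, the others absent. Origin: middle of its underside as it lies at the start (26 mm from its centre, along its own -z).
- lemon_3: A lemon, about 70 mm long (along its own x), 51 mm thick, 52 mm high, 85 g; loose; two to four lemons are there, the others absent. Origin: middle of its underside as it lies at the start (26 mm from its centre, along its own -z).
- lemon_4: A lemon, about 70 mm long (along its own x), 51 mm thick, 52 mm high, 85 g; loose; two to four lemons are there, the others absent. Origin: middle of its underside as it lies at the start (26 mm from its centre, along its own -z).
- mill: Bystander: brown wooden pepper mill, 58 mm across, 170 mm high, loose. Origin: centre of its underside.
- mug: Bystander: black-and-white striped mug, 86 x 120 x 90 mm, loose. Origin: centre of its underside.
Mind the look-alikes: they are no part of the job. What is shaped like the lemon_3 but purple is not meant.

How it is judged:
By the outcome, as a careful person would: the job done as asked, in the order asked, and still so for the second after the job is handed in, with the robot touching nothing.
Of lemon_1, lemon_2, lemon_3, lemon_4 only 2 to 4 are there at a start; the rules pass over those that are not, and their reading is None.
At some moment in a run one of lemon_1, lemon_2, lemon_3, lemon_4, lid may be knocked a few centimetres aside while the robot is not near it.
Once in a run the grip may slacken for a moment while it holds something.
It also fails if it takes over 210 s, if anything falls off the work surface, if the arm or the gripper's body presses on something with over 40 N, if the wrist force passes 120 N, or if a joint passes its speed limit or range.

### The arm

A 6-joint arm with a two-finger parallel gripper is mounted at the origin on a cart in front of the work surface, level with it; the furniture and walls round the work are solid. World frame = base frame: x ahead of the robot, y to its left, z up, the work surface at z = 0. Lengths are in m, angles in degrees, forces in N, time in s.
With the tool pointing down it reaches from about 0.4 to 0.825 m from the base axis. Payload 7 kg.
Tool frame: the origin (TCP) lies at the very end of the fingers, on their centre line; the grasp point (between the pads) lies 19 mm behind it (ctrl.grasp_offset is the distance from the TCP to the grasp point, in m); z points along the fingers, y is the line along which they close (so a half turn about z gives the same grasp; the last joint's range is limited). The gripper opens to 88 mm and grips with 3 to 60 N. Pads are 19 mm wide; open, the fingers measure 130 mm over their backs; the gripper's body (78 mm by 193 mm) begins 47 mm behind the grasp point.
Start: joints at [-49.154, 20.546, 0.682, 0, -70.136, -16.507], TCP at [0.278, -0.615, 0.227] pointing down, gripper open.
Joint ranges: [-176.03, 176.03], [-82.01, 121.73], [-58.28, 71.71], [-173.87, 95.51], [-174.79, -0.11], [-173.66, 173.66]. Speed limits (degrees/s): [136.94, 136.94, 172.46, 180, 180, 180].

### API

Orientations are given as [roll, pitch, yaw] about the fixed x, y, z axes, in that order (R = Rz(yaw) Ry(pitch) Rx(roll)).
In Python, from plant import ctrl gives the robot as it stands. The module is installed in compiled form; this text tells all that it offers.
- The arm moves only by the tool jog_arm, never from a script. Its argument "plan" is a list that holds one entry, the list of rows, each a list of 7 numbers: the opening, from 0 (shut) to 1 (fully open), then the shift along the tool's x, y, z in m, then the turn, a rotation vector about the tool's x, y, z in degrees. A call has 1 to 20 rows; each row is the pose to reach, as a shift and turn from the pose commanded when the call began, along the tool's axes at that moment; what a row does not reach only later rows make up. A row lasts 1/8 s, in which the tool goes at most 62.5 mm and 10.7 degrees, less where a joint would pass 70% of its speed; a pose out of reach is approached as far as the arm can. A call with a gripper value outside its range is refused whole. The fingers move at their own pace and stop on an object; the grip force is fixed at half the most. Time passes only in rows, so rows that repeat a pose let the fingers close. It gives the time, the measured TCP pose, the force, the opening and the grip force at its end, in the units of the state.
- ctrl.get_obs(): the state, without advancing time (a new reading comes with each control period).
- ctrl.snapshot(name): name is "scene" or "top"; returns a dict with "image" (480x640x3 uint8, red, green, blue), "vertical_fov" (degrees; the focal length in pixels is half the picture's height over the tangent of half this angle, whatever the lens; pixels are square), "cx", "cy" (the principal point, pixels), "R" (3x3) and "t" (3): a world point X has camera coordinates R X + t. Camera axes: x right, y down, z forward; pixel columns grow to the right and rows downward; lengths in m; the calibration is good to about 2 mm. A picture is of the moment at which its call begins. There is no depth.
- ctrl.close_job(): hands the job in; it is judged then, once.
The state is a dict: "clock": time; "joint_pos": joint angles; "qvel": joint speeds; "tau": joint torques, N m; "tool_pos": TCP position; "orientation": TCP orientation; "force": force on the tool from outside, world axes, zero at the start; "moment": the same for the moment, N m; "opening": finger opening in m; "gripper_force": force on a finger pad.
Only numpy, scipy, OpenCV 4.12 (cv2) and the standard library are available. Lean on these libraries where they do the work, as an engineer would, in place of code of your own. Each camera call takes 0.05 s, during which the arm holds its last target. There are 200 camera calls.

## Working session

There is one attempt and no reset: what is moved stays moved. The work goes in short steps, Python scripts to look and compute and a tool call to move; the robot and the scene stay as the last step left them, time stands still between calls to the robot, and variables do not carry over. Pictures are saved under pics/ and viewed, at most 14 in all, crops included, and the job is handed in when it is done.

Besides the shell and the picture viewer there is one more tool, called after "Emit:" by a JSON object that holds its "op" and its "data", one argument or row to a line. jog_arm: Moves the arm, as the interface text tells. Its arguments: {"type":"object","properties":{"plan":{"type":"array","items":{"type":"array","items":{"type":"array","items":{"type":"number"}}}}},"required":["plan"]}

```bash
mkdir -p pics
cat > h.py <<'E'
import numpy as np, cv2
from plant import ctrl
def snap(n,f=None):
    s=ctrl.snapshot(n)
    if f: cv2.imwrite('pics/'+f+'.png',s['image'][:,:,::-1])
    return s
def foc(s): return 240/np.tan(np.radians(s['vertical_fov']/2))
def ray(s,u,v,z):
    f=foc(s); R=np.array(s['R']);t=np.array(s['t'])
    d=R.T@np.array([(u-s['cx'])/f,(v-s['cy'])/f,1]); c=-R.T@t
    return c+d*(z-c[2])/d[2]
def proj(s,X):
    p=np.array(s['R'])@np.array(X)+np.array(s['t']); f=foc(s)
    return p[0]/p[2]*f+s['cx'],p[1]/p[2]*f+s['cy']
E
python3 - <<'E'
from h import *
for n in('scene','top'):
    s=snap(n,n+'0'); print(n,s['vertical_fov'],s['cx'],s['cy'],np.round(s['R'],3).tolist(),np.round(s['t'],3), np.round(-np.array(s['R']).T@s['t'],3))
print(ctrl.get_obs())
E
```

```text
scene 53.265111536508265 316.4110764976007 234.95946998979733 [[-0.72, -0.694, -0.006], [-0.348, 0.368, -0.862], [0.601, -0.619, -0.506]] [0.456 0.255 0.978] [-0.171  0.828  0.718]
top 47.00825926636068 313.9470879997707 235.397071842731 [[-0.021, -0.998, -0.056], [-0.99, 0.028, -0.137], [0.139, 0.052, -0.989]] [0.09  0.58  1.637] [ 0.35  -0.012  1.704]
{'clock': 0.1, 'joint_pos': array([-4.91517898e+01,  2.05885103e+01,  6.39369113e-01, -1.82843537e-02,
       -7.01356208e+01, -1.65061888e+01]), 'qvel': array([-0.08781055, -0.17010523,  0.08910404,  0.11116007, -0.06575602,
       -0.0009698 ]), 'tau': array([-3.07505288e-03, -5.84162629e+01,  2.93753797e+01,  7.01547593e+00,
        1.02200807e-02, -3.02482033e-05]), 'tool_pos': array([ 0.2780158 , -0.61461002,  0.22570397]), 'orientation': array([ 1.79913847e+02, -7.60382300e-03, -1.55664199e+02]), 'force': array([ 0.71462244, -0.8368059 ,  0.00613805]), 'moment': array([-0.00971539, -0.04599679,  0.00723556]), 'gripper_force': 0.0, 'opening': 0.08744681237231457}
```

View pics/scene0.png

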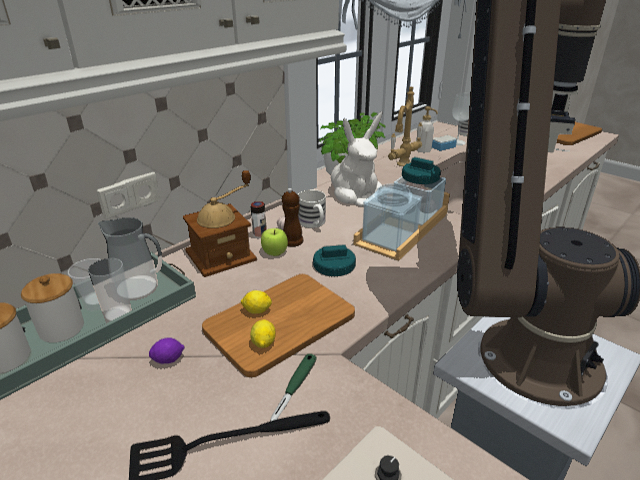

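View pics/top0.png

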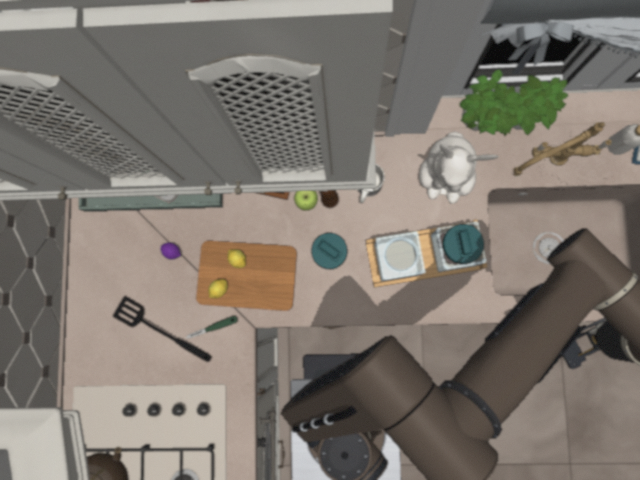

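Two yellow lemons lie at top (236,258) and (218,288), with the lid at (329,251), the open jar at (400,255) and the full jar at (463,244). The purple decoy at (171,251) is to be ignored.

```bash
cat >> h.py <<'E'
def mask(s,name):
    h=cv2.cvtColor(s['image'],cv2.COLOR_RGB2HSV)
    r={'y':((23,120,110),(34,255,255)),'t':((84,110,30),(100,255,140))}[name]
    return cv2.inRange(h,r[0],r[1])
def blobs(s,name,amin=60):
    c,_=cv2.findContours(mask(s,name),cv2.RETR_EXTERNAL,cv2.CHAIN_APPROX_NONE)
    return [x for x in c if cv2.contourArea(x)>amin]
E
python3 - <<'E'
from h import *
S={n:snap(n) for n in('scene','top')}
for n,s in S.items():
  for k,z in(('y',.047),('t',.02)):
    for c in blobs(s,k):
        m=cv2.moments(c);u,v=m['m10']/m['m00'],m['m01']/m['m00']
        (cc,wh,a)=cv2.minAreaRect(c)
        P=[ray(s,*p,z) for p in c[:,0].astype(float)]; P=np.array(P)[:,:2].astype(np.float32)
        e=cv2.fitEllipse(P)
        print(n,k,round(u),round(v),cv2.contourArea(c),'pos',np.round(ray(s,u,v,z),3),'ell',np.round(e[0],3),np.round(e[1],3),round(e[2],1))
s=S['top']
a=cv2.resize(s['image'][200:310,300:500,::-1],None,fx=4,fy=4,interpolation=cv2.INTER_CUBIC)
cv2.imwrite('pics/crop1.png',a)
E
```

```text
scene y 263 332 460.5 pos [0.431 0.369 0.047] ell [0.432 0.368] [0.048 0.076] 52.4
scene y 256 300 425.5 pos [0.522 0.311 0.047] ell [0.523 0.31 ] [0.062 0.073] 66.9
scene t 334 260 983.0 pos [0.531 0.039 0.02 ] ell [0.534 0.037] [0.11  0.144] 39.1
scene t 421 171 698.0 pos [ 0.699 -0.625  0.02 ] ell [ 0.703 -0.631] [0.134 0.239] 33.5
top y 217 288 228.5 pos [0.429 0.371 0.047] ell [0.43  0.371] [0.046 0.06 ] 41.5
top y 236 258 221.0 pos [0.519 0.314 0.047] ell [0.519 0.314] [0.046 0.058] 132.5
```

View pics/crop1.png

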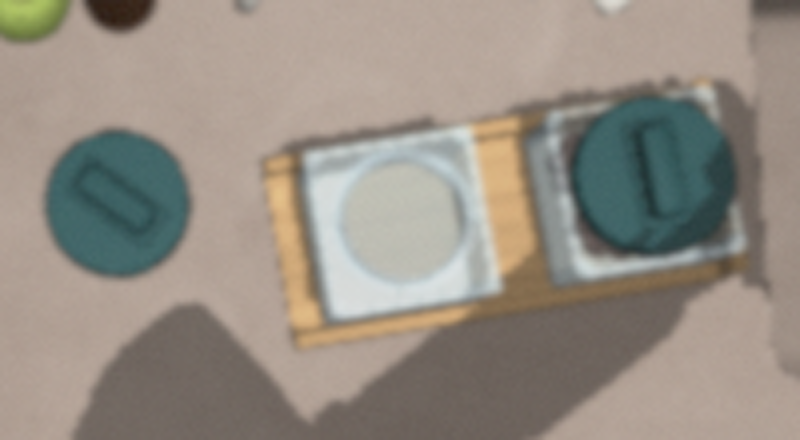

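The crop shows the lid centred at crop (117,203) with its bar pointing down-right. The jar mouth is at crop (403,220), the neighbour's lid at (655,173), and the rack's left corners at (265,158) and (295,347).

Run:
```python
from h import *
s=snap('top')
f=lambda x,y,z:ray(s,300+x/4-.4,200+y/4-.4,z)
for n,x,y,z in(('mouth',403,220,.16),('mouthL',340,220,.16),('mouthR',466,220,.16),('shL',325,318,.133),('sh2',500,290,.133),('sh3',303,152,.133),('sh4',472,127,.133),('fulllid',655,173,.165),('fb1',645,122,.18),('fb2',665,217,.18),('lid',117,203,.0285),('lb1',83,170,.0565),('lb2',150,224,.0565),('rk1',265,158,.036),('rk2',295,347,.036),('rk3',745,265,.036)):
    print(n,np.round(f(x,y,z),3))
h=cv2.cvtColor(s['image'],cv2.COLOR_RGB2HSV); print(h[251,320],h[260,330],h[244,455])
m=cv2.inRange(h,(80,90,20),(100,255,160)); 
c,_=cv2.findContours(m,0,1)
for x in c:
    if cv2.contourArea(x)>100: 
        e=cv2.fitEllipse(x); print(np.round(e[0],1),np.round(e[1],1),np.round(ray(s,*e[0],.0285),3),np.round(ray(s,*e[0],.165),3))
o=ctrl.get_obs();print(o['tool_pos'],o['orientation'])
s2=snap('scene'); 
for p in((392,205),(334,250),):pass
a=cv2.resize(s2['image'][140:290,290:460,::-1],None,fx=4,fy=4,interpolation=cv2.INTER_CUBIC);cv2.imwrite('pics/crop2.png',a)
```

```text
mouth [ 0.505 -0.171  0.16 ]
mouthL [ 0.506 -0.127  0.16 ]
mouthR [ 0.504 -0.214  0.16 ]
shL [ 0.44  -0.116  0.133]
sh2 [ 0.456 -0.239  0.133]
sh3 [ 0.558 -0.105  0.133]
sh4 [ 0.573 -0.225  0.133]
fulllid [ 0.533 -0.345  0.165]
fb1 [ 0.566 -0.337  0.18 ]
fb2 [ 0.5   -0.347  0.18 ]
lid [0.537 0.032 0.028]
lb1 [0.56  0.056 0.056]
lb2 [0.517 0.007 0.056]
rk1 [ 0.568 -0.081  0.036]
rk2 [ 0.424 -0.099  0.036]
rk3 [ 0.477 -0.435  0.036]
[93 90 96] [ 92  89 106] [ 91  95 102]
[328.9 250.3] [31. 31.] [0.537 0.032 0.028] [0.522 0.028 0.165]
[461.4 242.9] [33.7 36.6] [ 0.549 -0.369  0.028] [ 0.533 -0.34   0.165]
[ 0.27805543 -0.61481277  0.2261043 ] [ 1.7995396e+02 -6.8057791e-03 -1.5566345e+02]
```

View pics/crop2.png

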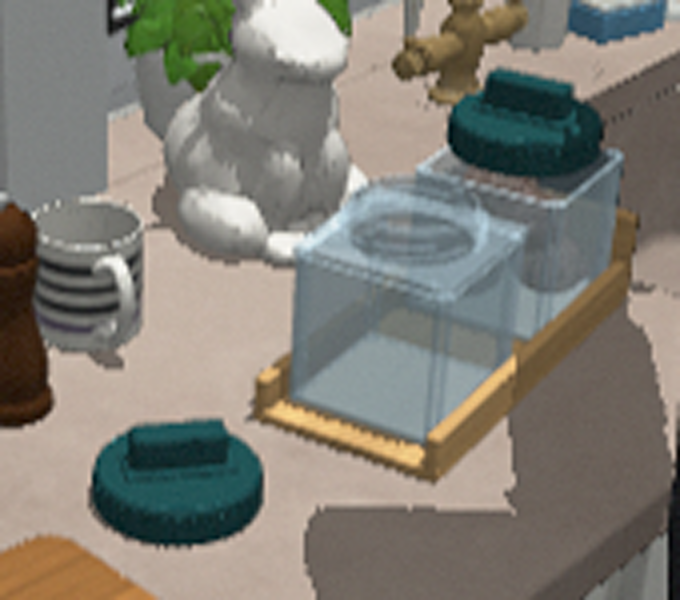

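The jar stands about 54 mm from the neighbour, the rack is turned about 8°, and the lid's bar points at about 49°. Next I write a move helper and work out the approach.

```bash
cat >> h.py <<'E'
from scipy.spatial.transform import Rotation as Ro
def go(p,yaw,base=None):
    "rows (shift, turn) in tool axes from commanded-like pose base=(pos,yaw) to p,yaw with tool straight down"
    o=ctrl.get_obs()
    if base is None: bp=o['tool_pos'];R=Ro.from_euler('xyz',o['orientation'],degrees=True)
    else: bp=np.array(base[0]);R=Ro.from_euler('xyz',[180,0,base[1]],degrees=True)
    T=Ro.from_euler('xyz',[180,0,yaw],degrees=True)
    print(np.round(R.inv().apply(np.array(p)-bp),4),np.round((R.inv()*T).as_rotvec(degrees=True),1))
E
python3 - <<'E'
from h import *
B=([.278,-.615,.227],-155.66)
go([.30,-.58,.36],-155.66,B)
go([.45,-.15,.36],-145,B)
go([.519,.313,.25],-137.5,B)
E
```

```text
[-0.0345  0.0228 -0.133 ] [0. 0. 0.]
[-0.3484  0.3528 -0.133 ] [  0.    0.  -10.7]
[-0.6021  0.7462 -0.023 ] [ -0.    0.  -18.2]
```

Emit:
{"op": "jog_arm", "data": {
  "plan": [
    [[1,-0.035,0.023,-0.133,0,0,0],[1,-0.035,0.023,-0.133,0,0,0],[1,-0.035,0.023,-0.133,0,0,0],[1,-0.348,0.353,-0.133,0,0,-10.7],[1,-0.348,0.353,-0.133,0,0,-10.7],[1,-0.348,0.353,-0.133,0,0,-10.7],[1,-0.348,0.353,-0.133,0,0,-10.7],[1,-0.348,0.353,-0.133,0,0,-10.7],[1,-0.348,0.353,-0.133,0,0,-10.7],[1,-0.348,0.353,-0.133,0,0,-10.7],[1,-0.348,0.353,-0.133,0,0,-10.7],[1,-0.602,0.746,-0.023,0,0,-18.2],[1,-0.602,0.746,-0.023,0,0,-18.2],[1,-0.602,0.746,-0.023,0,0,-18.2],[1,-0.602,0.746,-0.023,0,0,-18.2],[1,-0.602,0.746,-0.023,0,0,-18.2],[1,-0.602,0.746,-0.023,0,0,-18.2],[1,-0.602,0.746,-0.023,0,0,-18.2],[1,-0.602,0.746,-0.023,0,0,-18.2],[1,-0.602,0.746,-0.023,0,0,-18.2]]
  ]
}}

```text
clock: 2.8
tool_pos: [0.519, 0.3145, 0.2469]
orientation: [-180.0, -0.2, -137.4]
force: [0.3, 0.3, -0.9]
opening: 0.0873
gripper_force: 0.0
```

```bash
cat >> h.py <<'E'
def lemons():
    for n in('top','scene'):
        s=snap(n)
        for c in blobs(s,'y',40):
            P=np.array([ray(s,*p,.047)[:2] for p in c[:,0].astype(float)],np.float32)
            e=cv2.fitEllipse(P); print(n,np.round(e[0],3),np.round(e[1],3),'long',round(e[2]+90)%180)
def st():
    o=ctrl.get_obs()
    for k in('clock','joint_pos','tool_pos','orientation','force','opening','gripper_force'):print(k,np.round(o[k],4))
E
python3 - <<'E'
from h import *
st(); lemons()
B=([.278,-.615,.227],-155.66)
go([.519,.313,.035],-137.5)
E
```

```text
clock 2.8
joint_pos [ 4.96217e+01  1.36148e+01 -6.38010e+00 -1.93000e-02 -7.02235e+01
 -9.69740e+01]
tool_pos [0.519  0.3145 0.2469]
orientation [-179.9914   -0.219  -137.3588]
force [ 0.3179  0.2527 -0.9476]
opening 0.0873
gripper_force 0.0
top [0.431 0.371] [0.041 0.056] long 131
top [0.519 0.314] [0.046 0.058] long 42
scene [0.434 0.367] [0.044 0.071] long 138
scene [0.524 0.309] [0.06  0.072] long 165
[-0.0006  0.0006  0.2136] [-0.  -0.1  0.1]
```

Emit:
{"op": "jog_arm", "data": {
  "plan": [
    [[1,0,0,0.06,0,0,0],[1,0,0,0.12,0,0,0],[1,0,0,0.17,0,0,0],[1,0,0,0.2,0,0,0],[1,0,0,0.213,0,0,0],[1,0,0,0.213,0,0,0],[0,0,0,0.213,0,0,0],[0,0,0,0.213,0,0,0],[0,0,0,0.213,0,0,0],[0,0,0,0.213,0,0,0],[0,0,0,0.213,0,0,0],[0,0,0,0.213,0,0,0],[0,0,0,0.16,0,0,0],[0,0,0,0.1,0,0,0],[0,0,0,0.04,0,0,0],[0,0,0,-0.02,0,0,0],[0,0,0,-0.05,0,0,0],[0,0,0,-0.05,0,0,0]]
  ]
}}

```text
clock: 5.15
tool_pos: [0.52, 0.3134, 0.3023]
orientation: [180.0, 0.3, -137.5]
force: [0.1, 1.2, -1.3]
opening: 0.0492
gripper_force: 30.0
```

Run:
```python
from h import *
st(); lemons()
B=([.519,.313,.30],-137.5)
go([.505,-.171,.30],-137.5,B)
go([.505,-.171,.167],-137.5,B)
```

```text
clock 5.15
joint_pos [ 4.95114e+01  1.18101e+01 -1.58030e+00  2.51000e-02 -7.63315e+01
 -9.69749e+01]
tool_pos [0.52   0.3134 0.3023]
orientation [ 179.9905    0.279  -137.4576]
force [ 0.1066  1.2409 -1.2711]
opening 0.0492
gripper_force 29.9997
top [0.43  0.372] [0.04  0.057] long 132
top [0.532 0.358] [0.017 0.039] long 130
scene [0.434 0.367] [0.045 0.07 ] long 138
scene [ 0.955 -0.052] [0.046 0.089] long 148
[ 0.3373 -0.3474 -0.    ] [0. 0. 0.]
[ 0.3373 -0.3474  0.133 ] [0. 0. 0.]
```

Emit:
{"op": "jog_arm", "data": {
  "plan": [
    [[0,0.337,-0.347,0,0,0,0],[0,0.337,-0.347,0,0,0,0],[0,0.337,-0.347,0,0,0,0],[0,0.337,-0.347,0,0,0,0],[0,0.337,-0.347,0,0,0,0],[0,0.337,-0.347,0,0,0,0],[0,0.337,-0.347,0,0,0,0],[0,0.337,-0.347,0,0,0,0],[0,0.337,-0.347,0,0,0,0],[0,0.337,-0.347,0.05,0,0,0],[0,0.337,-0.347,0.09,0,0,0],[0,0.337,-0.347,0.11,0,0,0],[0,0.337,-0.347,0.115,0,0,0]]
  ]
}}

```text
clock: 6.88
tool_pos: [0.5041, -0.17, 0.1821]
orientation: [179.8, -0.2, -137.4]
force: [-0.0, 0.4, -0.1]
opening: 0.0491
gripper_force: 30.0
```

Run:
```python
from h import *
st()
for n in('top','scene'):
    s=snap(n)
    a=s['image'][200:310,330:500] if n=='top' else s['image'][130:280,300:470]
    a=cv2.resize(a[:,:,::-1],(600,int(600*a.shape[0]/a.shape[1])),interpolation=cv2.INTER_CUBIC)
    globals()[n]=a[:400,:]
h=min(top.shape[0],scene.shape[0])
cv2.imwrite('pics/d1.png',cv2.resize(np.hstack([top[:h],scene[:h]]),(800,int(800*h/1200))))
```

```text
clock 6.875
joint_pos [ 2.47900e+00  9.26640e+00 -2.08073e+01 -3.16000e-02 -6.01926e+01
 -4.98988e+01]
tool_pos [ 0.5041 -0.17    0.1821]
orientation [ 179.8076   -0.1861 -137.4352]
force [-0.0383  0.3584 -0.1006]
opening 0.0491
gripper_force 30.0
```

View pics/d1.png

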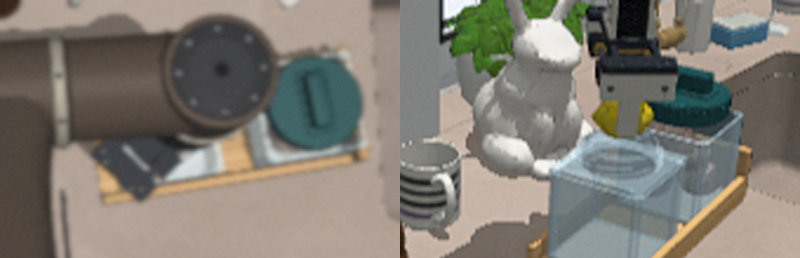

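The lemon hangs over the mouth, with the lemon at (622,118) and the mouth at (620,155). I lower it and release.

Emit:
{"op": "jog_arm", "data": {
  "plan": [
    [[0,0,0,0.01,0,0,0],[0,0,0,0.018,0,0,0],[0,0,0,0.018,0,0,0],[1,0,0,0.018,0,0,0],[1,0,0,0.018,0,0,0],[1,0,0,0.018,0,0,0],[1,0,0,0.018,0,0,0],[1,0,0,-0.03,0,0,0],[1,0,0,-0.09,0,0,0],[1,0,0,-0.12,0,0,0]]
  ]
}}

```text
clock: 8.22
tool_pos: [0.5064, -0.171, 0.3083]
orientation: [-179.8, 0.2, -137.4]
force: [1.5, 0.9, 0.2]
opening: 0.0875
gripper_force: 0.0
```

Run:
```python
from h import *
st(); lemons()
s=snap('scene'); print(proj(s,[.505,-.171,.05]))
for c in blobs(s,'y',15): print(cv2.boundingRect(c))
B=([.505,-.171,.305],-137.5)
go([.43,.37,.305],-48,B);go([.43,.37,.20],-48,B);go([.43,.37,.037],-48,B)
```

```text
clock 8.225
joint_pos [ 2.40800e+00  4.51210e+00 -9.52060e+00  5.22000e-02 -7.57165e+01
 -4.98692e+01]
tool_pos [ 0.5064 -0.171   0.3083]
orientation [-1.797997e+02  1.591000e-01 -1.374482e+02]
force [1.4603 0.8981 0.1617]
opening 0.0875
gripper_force 0.0
top [0.429 0.371] [0.046 0.06 ] long 130
scene [0.432 0.368] [0.048 0.075] long 143
(np.float64(390.557833927627), np.float64(225.51596265322087))
(250, 320, 25, 26)
[-0.3102  0.4495  0.    ] [  0.    0.  -89.5]
[-0.3102  0.4495  0.105 ] [  0.    0.  -89.5]
[-0.3102  0.4495  0.268 ] [  0.    0.  -89.5]
```

Emit:
{"op": "jog_arm", "data": {
  "plan": [
    [[1,-0.31,0.449,0,0,0,-90],[1,-0.31,0.449,0,0,0,-90],[1,-0.31,0.449,0,0,0,-90],[1,-0.31,0.449,0,0,0,-90],[1,-0.31,0.449,0,0,0,-90],[1,-0.31,0.449,0,0,0,-90],[1,-0.31,0.449,0,0,0,-90],[1,-0.31,0.449,0,0,0,-90],[1,-0.31,0.449,0,0,0,-90],[1,-0.31,0.449,0,0,0,-90],[1,-0.31,0.449,0.06,0,0,-90],[1,-0.31,0.449,0.1,0,0,-90],[1,-0.31,0.449,0.1,0,0,-90]]
  ]
}}

```text
clock: 10.0
tool_pos: [0.429, 0.367, 0.2012]
orientation: [179.6, -0.1, -47.5]
force: [0.6, -0.2, 1.3]
opening: 0.0873
gripper_force: 0.0
```

Run:
```python
from h import *
st(); lemons()
s=snap('scene','sc2'); 
a=s['image'][130:280,300:470];cv2.imwrite('pics/d2.png',cv2.resize(a[:,:,::-1],None,fx=4,fy=4,interpolation=cv2.INTER_CUBIC))
go([.43,.37,.037],-47.5)
```

```text
clock 10.0
joint_pos [ 6.03770e+01  1.15214e+01 -1.52691e+01 -4.44000e-02 -6.36353e+01
 -1.78905e+01]
tool_pos [0.429  0.367  0.2012]
orientation [ 1.795825e+02 -9.310000e-02 -4.753300e+01]
force [ 0.6081 -0.1917  1.3281]
opening 0.0873
gripper_force 0.0
top [0.445 0.364] [0.021 0.034] long 83
top [ 0.536 -0.183] [0.039 0.052] long 101
scene [0.432 0.369] [0.047 0.076] long 141
scene [ 0.497 -1.486] [0.045 0.127] long 107
[-0.0008  0.0014  0.1694] [-0.1 -0.   0. ]
```

View pics/d2.png

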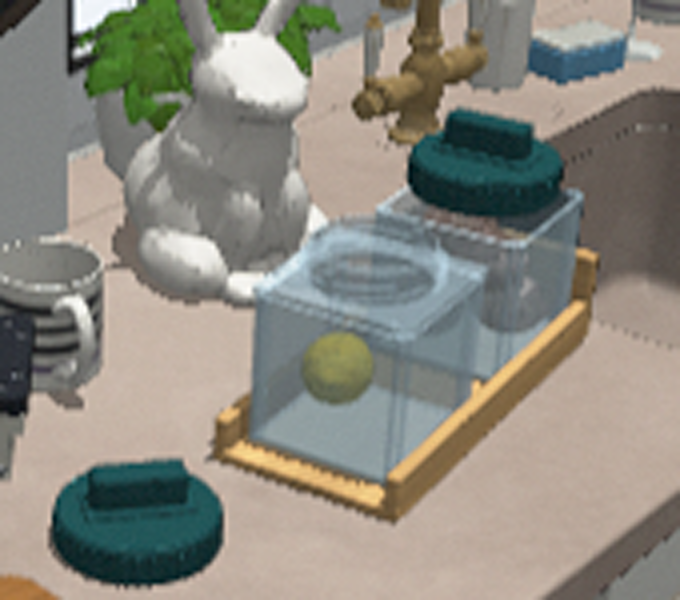

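The first lemon is in the jar, at crop (337,367). Now the second.

Emit:
{"op": "jog_arm", "data": {
  "plan": [
    [[1,0,0.001,0.06,0,0,0],[1,0,0.001,0.12,0,0,0],[1,0,0.001,0.155,0,0,0],[1,0,0.001,0.168,0,0,0],[1,0,0.001,0.168,0,0,0],[0,0,0.001,0.168,0,0,0],[0,0,0.001,0.168,0,0,0],[0,0,0.001,0.168,0,0,0],[0,0,0.001,0.168,0,0,0],[0,0,0.001,0.168,0,0,0],[0,0,0.001,0.168,0,0,0],[0,0,0.001,0.11,0,0,0],[0,0,0.001,0.05,0,0,0],[0,0,0.001,-0.01,0,0,0],[0,0,0.001,-0.07,0,0,0],[0,0,0.001,-0.1,0,0,0],[0,0,0.001,-0.1,0,0,0]]
  ]
}}

```text
clock: 12.28
tool_pos: [0.4303, 0.3698, 0.3072]
orientation: [-179.7, 0.1, -47.5]
force: [-0.2, 0.3, -1.3]
opening: 0.0489
gripper_force: 29.7
```

Run:
```python
from h import *
st(); lemons()
B=([.43,.37,.30],-47.5)
go([.505,-.171,.30],-47.5,B)
```

```text
clock 12.275
joint_pos [ 6.04550e+01  7.79670e+00 -5.89020e+00  2.24000e-02 -7.60359e+01
 -1.79209e+01]
tool_pos [0.4303 0.3698 0.3072]
orientation [-1.797296e+02  6.460000e-02 -4.746040e+01]
force [-0.2367  0.3046 -1.3472]
opening 0.0489
gripper_force 29.7339
top [ 0.536 -0.183] [0.039 0.052] long 100
scene [0.845 0.054] [0.074 0.151] long 140
scene [ 0.497 -1.488] [0.046 0.123] long 107
[0.4495 0.3102 0.    ] [0. 0. 0.]
```

Emit:
{"op": "jog_arm", "data": {
  "plan": [
    [[0,0.449,0.31,0,0,0,0],[0,0.449,0.31,0,0,0,0],[0,0.449,0.31,0,0,0,0],[0,0.449,0.31,0,0,0,0],[0,0.449,0.31,0,0,0,0],[0,0.449,0.31,0,0,0,0],[0,0.449,0.31,0,0,0,0],[0,0.449,0.31,0,0,0,0],[0,0.449,0.31,0,0,0,0],[0,0.449,0.31,0,0,0,0],[0,0.449,0.31,0.06,0,0,0],[0,0.449,0.31,0.1,0,0,0],[0,0.449,0.31,0.125,0,0,0],[0,0.449,0.31,0.125,0,0,0]]
  ]
}}

```text
clock: 14.12
tool_pos: [0.5027, -0.1706, 0.1767]
orientation: [179.8, 0.3, -47.4]
force: [-0.3, 0.1, -0.3]
opening: 0.0491
gripper_force: 29.7
```

Run:
```python
from h import *
st()
s=snap('scene')
for c in blobs(s,'y',15): print(cv2.boundingRect(c))
print(proj(s,[.505,-.171,.19]))
```

```text
clock 14.125
joint_pos [ 2.40420e+00  9.49310e+00 -2.12918e+01 -4.03000e-02 -5.95654e+01
  4.01753e+01]
tool_pos [ 0.5027 -0.1706  0.1767]
orientation [179.7547   0.2524 -47.4416]
force [-0.3248  0.0785 -0.2824]
opening 0.0491
gripper_force 29.7344
(387, 172, 18, 17)
(np.float64(394.3308911598304), np.float64(180.25408852463767))
```

Emit:
{"op": "jog_arm", "data": {
  "plan": [
    [[0,0.001,-0.001,0.007,0,0,0],[0,0.001,-0.001,0.013,0,0,0],[0,0.001,-0.001,0.013,0,0,0],[1,0.001,-0.001,0.013,0,0,0],[1,0.001,-0.001,0.013,0,0,0],[1,0.001,-0.001,0.013,0,0,0],[1,0.001,-0.001,0.013,0,0,0],[1,0,0,-0.03,0,0,0],[1,0,0,-0.09,0,0,0],[1,0,0,-0.12,0,0,0]]
  ]
}}

```text
clock: 15.42
tool_pos: [0.5057, -0.1717, 0.3032]
orientation: [-179.8, -0.2, -47.5]
force: [0.5, -0.3, -0.5]
opening: 0.0875
gripper_force: 0.0
```

```bash
cat >> h.py <<'E'
def lid(z=.0285,near=None):
    s=snap('top');h=cv2.cvtColor(s['image'],cv2.COLOR_RGB2HSV)
    m=cv2.inRange(h,(80,70,20),(100,255,170)); c,_=cv2.findContours(m,0,1)
    for x in c:
        if cv2.contourArea(x)>100:
            e=cv2.fitEllipse(x); print(np.round(e[0],1),np.round(e[1],1),np.round(ray(s,*e[0],z),4))
E
python3 - <<'E'
from h import *
st(); lid(); lemons()
B=([.505,-.171,.30],-47.5)
go([.537,.032,.30],-131,B);go([.537,.032,.15],-131,B)
E
```

```text
clock 15.425
joint_pos [ 2.33140e+00  4.58940e+00 -1.00824e+01  5.09000e-02 -7.50844e+01
  4.02031e+01]
tool_pos [ 0.5057 -0.1717  0.3032]
orientation [-179.8456   -0.195   -47.4527]
force [ 0.506  -0.286  -0.4946]
opening 0.0875
gripper_force 0.0
[465.4 245.4] [31.2 39.6] [ 0.5409 -0.3799  0.0285]
top [ 0.493 -0.177] [0.028 0.044] long 83
[-0.128  -0.1607 -0.    ] [ 0.  -0.  83.5]
[-0.128  -0.1607  0.15  ] [ 0.  -0.  83.5]
```

Run:
```python
from h import *
go([.45,.30,.30],-131,([.505,-.171,.30],-47.5))
```

```text
[-0.3844 -0.2777 -0.    ] [ 0.  -0.  83.5]
```

Emit:
{"op": "jog_arm", "data": {
  "plan": [
    [[1,-0.384,-0.278,0,0,0,83.5],[1,-0.384,-0.278,0,0,0,83.5],[1,-0.384,-0.278,0,0,0,83.5],[1,-0.384,-0.278,0,0,0,83.5],[1,-0.384,-0.278,0,0,0,83.5],[1,-0.384,-0.278,0,0,0,83.5],[1,-0.384,-0.278,0,0,0,83.5],[1,-0.384,-0.278,0,0,0,83.5],[1,-0.384,-0.278,0,0,0,83.5],[1,-0.384,-0.278,0,0,0,83.5]]
  ]
}}

```text
clock: 16.82
tool_pos: [0.4491, 0.3011, 0.2976]
orientation: [180.0, -0.2, -130.9]
force: [-0.1, -0.5, 0.0]
opening: 0.0879
gripper_force: 0.0
```

Run:
```python
from h import *
st(); lid(); lid(.151)
s=snap('top'); a=cv2.resize(s['image'][200:310,300:500,::-1],None,fx=4,fy=4,interpolation=cv2.INTER_CUBIC)
s2=snap('scene'); b=cv2.resize(s2['image'][160:290,310:430,::-1],None,fx=3.38,fy=3.38,interpolation=cv2.INTER_CUBIC)
cv2.imwrite('pics/t3.png',a); cv2.imwrite('pics/s3.png',b)
```

```text
clock 16.825
joint_pos [ 5.45970e+01  5.66480e+00 -9.55540e+00 -2.74000e-02 -7.49493e+01
 -9.54612e+01]
tool_pos [0.4491 0.3011 0.2976]
orientation [ 1.799898e+02 -1.714000e-01 -1.308713e+02]
force [-0.0954 -0.5048  0.0175]
opening 0.0879
gripper_force 0.0
[328.9 250.5] [32.7 33.4] [0.5367 0.0317 0.0285]
[462.8 243.6] [37.4 38.6] [ 0.5466 -0.3726  0.0285]
[328.9 250.5] [32.7 33.4] [0.523  0.0285 0.151 ]
[462.8 243.7] [37.4 38.5] [ 0.532  -0.3462  0.151 ]
```

View pics/t3.png

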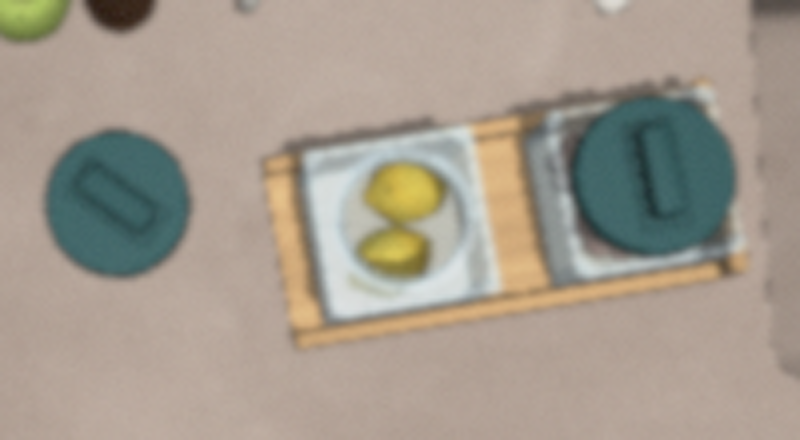

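View pics/s3.png

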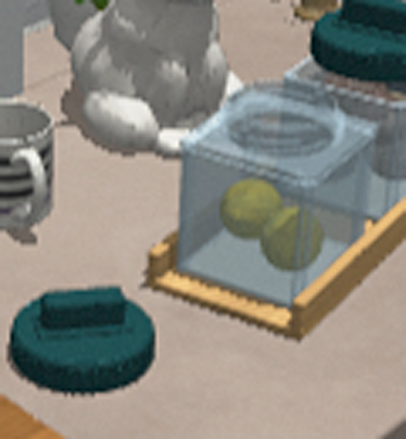

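Both lemons are in the jar, at (405,190) and (395,250). The lid is unmoved, with bar corners at (93,162), (157,208), (140,230) and (76,185).

Run:
```python
from h import *
s=snap('top')
f=lambda x,y,z:ray(s,300+(x+.5)/4-.5,200+(y+.5)/4-.5,z)
C=[f(x,y,.0565) for x,y in((93,162),(157,208),(140,230),(76,185))]
for i,j in((0,1),(3,2)):
    d=C[j]-C[i]; print(np.degrees(np.arctan2(d[1],d[0])),np.linalg.norm(d))
print('bar ctr',np.mean(C,0))
g=cv2.cvtColor(s['image'],cv2.COLOR_RGB2GRAY)[200:310,300:500]
g=cv2.resize(g,None,fx=4,fy=4,interpolation=cv2.INTER_CUBIC)
c=cv2.HoughCircles(g,cv2.HOUGH_GRADIENT_ALT,1.5,10,param1=80,param2=.6,minRadius=50,maxRadius=90)
if c is not None:
  for x,y,r in c.reshape(-1,c.shape[-1])[:,:3]: print(x,y,r,np.round(f(x,y,.16),4),np.round(f(x,y,.165),4))
# rack long edges
for a,b,z in (((265,158),(520,118),.036),((295,347),(740,268),.036),((303,152),(472,127),.133),((325,318),(500,290),.133)):
    d=f(*b,z)-f(*a,z); print('edge',np.degrees(np.arctan2(d[0],-d[1])))
go([.537,.032,.12],-126);go([.537,.032,.051],-126)
```

```text
-127.42751329072817 0.059420353758525626
-126.74121594106514 0.05892392801114598
bar ctr [0.53899866 0.0314997  0.0565    ]
652.5 177.0 84.08964 [ 0.5304 -0.3441  0.16  ] [ 0.5298 -0.343   0.165 ]
123.0 204.0 74.43129 [0.5214 0.0243 0.16  ] [0.5209 0.0242 0.165 ]
376.5 267.0 57.30636 [ 0.4726 -0.151   0.16  ] [ 0.4722 -0.1505  0.165 ]
622.5 181.5 68.92356 [ 0.5278 -0.3233  0.16  ] [ 0.5272 -0.3223  0.165 ]
edge 7.398609353367713
edge 8.714949515182665
edge 6.892966597664791
edge 7.720832761046319
[ 0.1442 -0.2404  0.1794] [ 0. -0. -5.]
[ 0.1441 -0.2404  0.2484] [ 0. -0. -5.]
```

Emit:
{"op": "jog_arm", "data": {
  "plan": [
    [[1,0.144,-0.241,0,0,0,-4],[1,0.144,-0.241,0,0,0,-4],[1,0.144,-0.241,0,0,0,-4],[1,0.144,-0.241,0,0,0,-4],[1,0.144,-0.241,0,0,0,-4],[1,0.144,-0.241,0.06,0,0,-4],[1,0.144,-0.241,0.12,0,0,-4],[1,0.144,-0.241,0.18,0,0,-4],[1,0.144,-0.241,0.2,0,0,-4],[1,0.144,-0.241,0.2,0,0,-4],[1,0.144,-0.241,0.2,0,0,-4],[1,0.144,-0.241,0.2,0,0,-4]]
  ]
}}

```text
clock: 18.58
tool_pos: [0.5385, 0.033, 0.1012]
orientation: [-179.9, 0.1, -127.0]
force: [0.2, -0.4, 0.1]
opening: 0.0877
gripper_force: 0.0
```

Run:
```python
from h import *
st()
s=snap('scene'); b=cv2.resize(s['image'][190:300,290:400,::-1],None,fx=4,fy=4,interpolation=cv2.INTER_CUBIC)
cv2.imwrite('pics/s4.png',b); go([.5375,.032,.034],-127)
```

```text
clock 18.575
joint_pos [ 2.43333e+01  1.45674e+01 -2.60650e+01  1.38000e-02 -4.92037e+01
 -6.13020e+01]
tool_pos [0.5385 0.033  0.1012]
orientation [-1.799121e+02  1.388000e-01 -1.269595e+02]
force [ 0.2491 -0.3633  0.127 ]
opening 0.0877
gripper_force 0.0
[0.0015 0.0002 0.067 ] [-0.1  0.1  0. ]
```

View pics/s4.png

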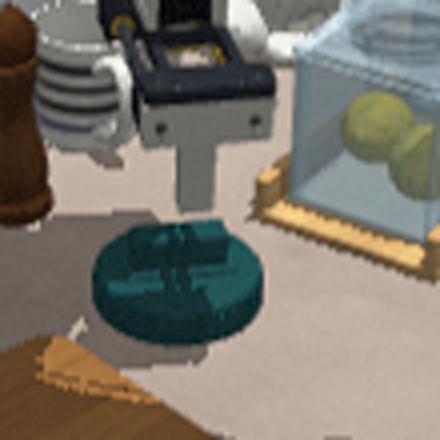

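The finger at (195,180) is above the bar's middle at (180,245), as expected. I descend and grip.

Emit:
{"op": "jog_arm", "data": {
  "plan": [
    [[1,0.0015,0,0.04,0,0,0],[1,0.0015,0,0.06,0,0,0],[1,0.0015,0,0.066,0,0,0],[1,0.0015,0,0.066,0,0,0],[0,0.0015,0,0.066,0,0,0],[0,0.0015,0,0.066,0,0,0],[0,0.0015,0,0.066,0,0,0],[0,0.0015,0,0.066,0,0,0],[0,0.0015,0,0.066,0,0,0],[0,0.0015,0,0.066,0,0,0],[0,0.0015,0,0.066,0,0,0],[0,0.0015,0,0.066,0,0,0]]
  ]
}}

```text
clock: 20.12
tool_pos: [0.5366, 0.0316, 0.0335]
orientation: [180.0, -0.0, -127.0]
force: [0.1, -0.0, 0.2]
opening: 0.024
gripper_force: 30.0
```

Run:
```python
from h import *
st(); o=ctrl.get_obs()
y=o['orientation'][2];p=o['tool_pos']
go([p[0],p[1],.26],-145);go([.506,-.171,.26],-145)
```

```text
clock 20.125
joint_pos [ 2.42700e+01  1.96758e+01 -3.00524e+01  1.00000e-04 -4.02789e+01
 -6.12273e+01]
tool_pos [0.5366 0.0316 0.0335]
orientation [ 1.799967e+02 -6.200000e-03 -1.269573e+02]
force [ 0.122  -0.0472  0.2003]
opening 0.024
gripper_force 29.9804
[ 0.      0.     -0.2265] [ 0. -0. 18.]
[ 0.1803 -0.0973 -0.2265] [ 0. -0. 18.]
```

Emit:
{"op": "jog_arm", "data": {
  "plan": [
    [[0,0,0,-0.03,0,0,0],[0,0,0,-0.08,0,0,0],[0,0,0,-0.13,0,0,0],[0,0,0,-0.18,0,0,0],[0,0,0,-0.226,0,0,0],[0,0.05,-0.025,-0.226,0,0,5],[0,0.09,-0.05,-0.226,0,0,10],[0,0.13,-0.075,-0.226,0,0,15],[0,0.16,-0.09,-0.226,0,0,18],[0,0.18,-0.097,-0.226,0,0,18],[0,0.18,-0.097,-0.226,0,0,18],[0,0.18,-0.097,-0.226,0,0,18],[0,0.18,-0.097,-0.226,0,0,18],[0,0.18,-0.097,-0.226,0,0,18]]
  ]
}}

```text
clock: 21.88
tool_pos: [0.5062, -0.1699, 0.2595]
orientation: [180.0, 0.0, -144.9]
force: [0.1, 0.4, -0.8]
opening: 0.0238
gripper_force: 30.0
```

Run:
```python
from h import *
st()
s=snap('scene'); b=cv2.resize(s['image'][130:270,320:450,::-1],None,fx=4,fy=4,interpolation=cv2.INTER_CUBIC)
cv2.imwrite('pics/s5.png',b); go([.506,-.171,.2],-145)
```

```text
clock 21.875
joint_pos [ 2.49070e+00  6.01170e+00 -1.41117e+01 -3.80000e-03 -6.98755e+01
 -5.73919e+01]
tool_pos [ 0.5062 -0.1699  0.2595]
orientation [ 1.799976e+02  2.800000e-03 -1.449025e+02]
force [ 0.1236  0.4022 -0.8205]
opening 0.0238
gripper_force 29.9805
[ 0.0007 -0.0007  0.0596] [ 0.  -0.   0.1]
```

View pics/s5.png

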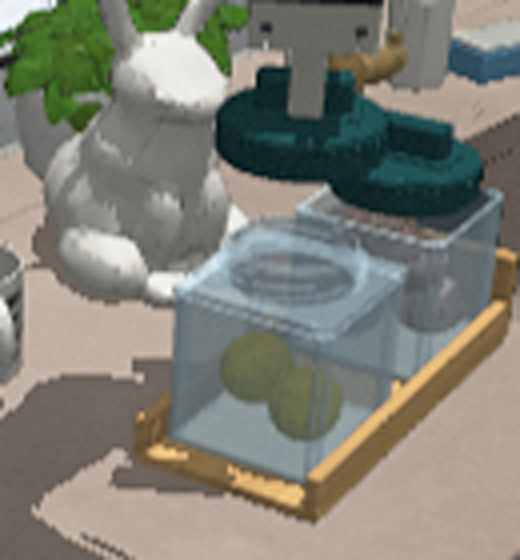

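The lid is centred over the neck in view (lid 301 vs neck 296, with parallax accounted for). I descend until contact.

Emit:
{"op": "jog_arm", "data": {
  "plan": [
    [[0,0,0,0.03,0,0,0],[0,0,-0.001,0.055,0,0,0],[0,0,-0.001,0.062,0,0,0],[0,0,-0.001,0.066,0,0,0],[0,0,-0.001,0.069,0,0,0],[0,0,-0.001,0.071,0,0,0],[0,0,-0.001,0.071,0,0,0],[0,0,-0.001,0.071,0,0,0]]
  ]
}}

```text
clock: 22.92
tool_pos: [0.5067, -0.1714, 0.1888]
orientation: [-180.0, 0.0, -145.0]
force: [0.6, 1.5, -1.5]
opening: 0.024
gripper_force: 30.0
```

```bash
python3 -c "
from h import *
st();print(ctrl.get_obs()['moment'])"
```

```text
clock 22.925
joint_pos [ 2.32380e+00  9.02770e+00 -2.01609e+01  2.80000e-03 -6.07880e+01
 -5.72867e+01]
tool_pos [ 0.5067 -0.1714  0.1888]
orientation [-1.799853e+02  1.840000e-02 -1.449615e+02]
force [ 0.6258  1.5021 -1.4534]
opening 0.024
gripper_force 29.9805
[ 0.02970467 -0.02028077 -0.0189747 ]
```

Emit:
{"op": "jog_arm", "data": {
  "plan": [
    [[0,0,0,0.002,0,0,0],[0,0,0,0.004,0,0,0],[0,0,0,0.005,0,0,0],[0,0,0,0.005,0,0,0],[0,0,0,0.005,0,0,0]]
  ]
}}

```text
clock: 23.55
tool_pos: [0.5066, -0.1714, 0.1836]
orientation: [-180.0, 0.0, -145.0]
force: [0.2, 0.5, -1.8]
opening: 0.0237
gripper_force: 30.0
```

Emit:
{"op": "jog_arm", "data": {
  "plan": [
    [[0,0,0,0.001,0,0,0],[0,0,0,0.002,0,0,0],[0,0,0,0.003,0,0,0],[0,0,0,0.003,0,0,0]]
  ]
}}

```text
clock: 24.05
tool_pos: [0.5065, -0.1714, 0.1804]
orientation: [180.0, -0.0, -145.0]
force: [-0.0, -0.4, -1.3]
opening: 0.0239
gripper_force: 30.0
```

Emit:
{"op": "jog_arm", "data": {
  "plan": [
    [[0,0,0,0.001,0,0,0],[0,0,0,0.002,0,0,0],[0,0,0,0.002,0,0,0],[0,0,0,0.002,0,0,0]]
  ]
}}

```text
clock: 24.55
tool_pos: [0.5066, -0.1714, 0.18]
orientation: [-179.9, 0.0, -144.9]
force: [-5.5, 3.0, 10.2]
opening: 0.0238
gripper_force: 30.0
```

Emit:
{"op": "jog_arm", "data": {
  "plan": [
    [[0,0,0,0.001,0,0,0],[0,0,0,0.002,0,0,0],[0,0,0,0.002,0,0,0],[0,0,0,0.002,0,0,0]]
  ]
}}

```text
clock: 25.05
tool_pos: [0.5068, -0.1716, 0.18]
orientation: [-179.9, 0.1, -144.9]
force: [-9.4, 4.9, 24.4]
opening: 0.0239
gripper_force: 30.0
```

Contact with the ribs comes at a lid height of 136.5 mm, in the expected range. I ease the load and turn back in small steps.

Emit:
{"op": "jog_arm", "data": {
  "plan": [
    [[0,0,0.0005,-0.0025,0,0,0],[0,0,0.0005,-0.0025,0,0,0],[0,0,0.0005,-0.0028,0,0,-5],[0,0,0.0005,-0.0032,0,0,-10],[0,0,0.0005,-0.0032,0,0,-10]]
  ]
}}

```text
clock: 25.68
tool_pos: [0.507, -0.1715, 0.1807]
orientation: [-179.9, 0.0, -134.9]
force: [-1.7, -0.4, 7.3]
opening: 0.0241
gripper_force: 30.0
```

Emit:
{"op": "jog_arm", "data": {
  "plan": [
    [[0,0,0,0,0,0,-4],[0,0,0,0,0,0,-8],[0,0,0,0,0,0,-8]]
  ]
}}

```text
clock: 26.05
tool_pos: [0.5073, -0.1717, 0.1813]
orientation: [-179.8, 0.0, -126.9]
force: [-1.1, -0.7, 11.5]
opening: 0.0238
gripper_force: 30.0
```

Emit:
{"op": "jog_arm", "data": {
  "plan": [
    [[0,0,0,-0.0005,0,0,-4],[0,0,0,-0.0008,0,0,-8],[0,0,0,-0.0008,0,0,-8]]
  ]
}}

```text
clock: 26.42
tool_pos: [0.5071, -0.1712, 0.1813]
orientation: [-179.9, 0.0, -118.9]
force: [-0.6, -0.3, 6.1]
opening: 0.0237
gripper_force: 30.0
```

Emit:
{"op": "jog_arm", "data": {
  "plan": [
    [[0,0,0,-0.0003,0,0,-4],[0,0,0,-0.0006,0,0,-8],[0,0,0,-0.0006,0,0,-8]]
  ]
}}

```text
clock: 26.8
tool_pos: [0.5062, -0.1712, 0.1808]
orientation: [180.0, -0.0, -111.0]
force: [-0.9, -1.2, -1.9]
opening: 0.0236
gripper_force: 30.0
```

Contact was lost at about -112°, so the lid is free to drop. I lower it.

Emit:
{"op": "jog_arm", "data": {
  "plan": [
    [[0,0,0,0.0015,0,0,-1],[0,0,0,0.003,0,0,-2],[0,0,0,0.0045,0,0,-2],[0,0,0,0.0055,0,0,-2],[0,0,0,0.0055,0,0,-2],[0,0,0,0.0055,0,0,-2]]
  ]
}}

```text
clock: 27.55
tool_pos: [0.5063, -0.1709, 0.1756]
orientation: [-180.0, 0.0, -109.0]
force: [-0.0, -2.7, -1.0]
opening: 0.0236
gripper_force: 30.0
```

Emit:
{"op": "jog_arm", "data": {
  "plan": [
    [[0,0,0,0.001,0,0,0],[0,0,0,0.002,0,0,0],[0,0,0,0.003,0,0,0],[0,0,0,0.003,0,0,0],[0,0,0,0.003,0,0,0]]
  ]
}}

```text
clock: 28.18
tool_pos: [0.5063, -0.171, 0.1744]
orientation: [-179.9, -0.0, -108.9]
force: [-4.9, 0.5, 13.7]
opening: 0.0241
gripper_force: 30.0
```

The lid sits at 131 mm, so it is in its thread. Now I screw forward.

Emit:
{"op": "jog_arm", "data": {
  "plan": [
    [[0,0,0,0,0,0,5],[0,0,0,0.0004,0,0,10],[0,0,0,0.0008,0,0,15],[0,0,0,0.0012,0,0,20],[0,0,0,0.0012,0,0,20]]
  ]
}}

```text
clock: 28.8
tool_pos: [0.5074, -0.1713, 0.1729]
orientation: [-179.8, 0.1, -129.0]
force: [-1.2, -1.8, 7.8]
opening: 0.0237
gripper_force: 30.0
```

Emit:
{"op": "jog_arm", "data": {
  "plan": [
    [[0,0,0,0.0004,0,0,5],[0,0,0,0.0008,0,0,10],[0,0,0,0.0011,0,0,15],[0,0,0,0.0015,0,0,20],[0,0,0,0.0015,0,0,20]]
  ]
}}

```text
clock: 29.42
tool_pos: [0.5074, -0.1712, 0.1715]
orientation: [-179.9, 0.1, -149.0]
force: [-0.4, -1.1, 7.8]
opening: 0.0237
gripper_force: 30.0
```

```bash
python3 -c "
from h import *
st();print(ctrl.get_obs()['moment'])"
```

```text
clock 29.425
joint_pos [  2.3796   9.894  -21.5883   0.0635 -58.358  -61.41  ]
tool_pos [ 0.5074 -0.1712  0.1715]
orientation [-1.79876e+02  1.14400e-01 -1.48997e+02]
force [-0.3612 -1.0693  7.8438]
opening 0.0237
gripper_force 30.0075
[-0.73620788  0.26397239 -0.24055578]
```

Emit:
{"op": "jog_arm", "data": {
  "plan": [
    [[0,0,0,0.0004,0,0,5],[0,0,0,0.0008,0,0,10],[0,0,0,0.0011,0,0,15],[0,0,0,0.0013,0,0,18],[0,0,0,0.0013,0,0,18]]
  ]
}}

```text
clock: 30.05
tool_pos: [0.5074, -0.1712, 0.1702]
orientation: [-179.9, 0.1, -167.0]
force: [-1.1, -1.3, 8.3]
opening: 0.0241
gripper_force: 30.0
```

```bash
python3 -c "
from h import *
print(ctrl.get_obs()['moment'])"
```

```text
[-0.71115572  0.36319279 -0.04760804]
```

Emit:
{"op": "jog_arm", "data": {
  "plan": [
    [[0,0,0,0.0003,0,0,3],[0,0,0,0.0005,0,0,6],[0,0,0,0.0005,0,0,6],[0,0,0,0.0005,0,0,6]]
  ]
}}

```text
clock: 30.55
tool_pos: [0.5066, -0.1712, 0.1699]
orientation: [-179.9, 0.1, -172.9]
force: [-4.2, -0.6, 11.7]
opening: 0.0232
gripper_force: 30.1
```

```bash
python3 -c "
from h import *
st();print(ctrl.get_obs()['moment'])"
```

```text
clock 30.55
joint_pos [ 2.38640e+00  9.95050e+00 -2.17474e+01  6.96000e-02 -5.82189e+01
 -8.52919e+01]
tool_pos [ 0.5066 -0.1712  0.1699]
orientation [-1.799341e+02  7.800000e-02 -1.728688e+02]
force [-4.2186 -0.5993 11.7347]
opening 0.0232
gripper_force 30.1166
[-0.18245067  1.52648075  0.61749674]
```

Emit:
{"op": "jog_arm", "data": {
  "plan": [
    [[0,0,0,0,0,0,2],[0,0,0,0,0,0,3.5],[0,0,0,0,0,0,3.5]]
  ]
}}

```text
clock: 30.92
tool_pos: [0.5065, -0.171, 0.1698]
orientation: [-180.0, 0.1, -176.4]
force: [-5.2, 1.5, 13.0]
opening: 0.0242
gripper_force: 31.0
```

```bash
python3 -c "
from h import *
st();print(ctrl.get_obs()['moment'])"
```

```text
clock 30.925
joint_pos [ 2.40560e+00  9.94830e+00 -2.17547e+01  4.85000e-02 -5.82353e+01
 -8.87882e+01]
tool_pos [ 0.5065 -0.171   0.1698]
orientation [-1.799575e+02  6.070000e-02 -1.763571e+02]
force [-5.1531  1.5408 12.9663]
opening 0.0242
gripper_force 30.9702
[0.41030819 1.79052789 0.87929423]
```

The end stop is felt: torque is rising at 126.4 mm. I release and look.

Emit:
{"op": "jog_arm", "data": {
  "plan": [
    [[0,0,0,-0.001,0,0,-2],[0.6,0,0,-0.001,0,0,-3.5],[0.6,0,0,-0.001,0,0,-3.5],[0.6,0,0,-0.001,0,0,-3.5],[0.6,0,0,-0.05,0,0,-3.5],[0.6,0,0,-0.1,0,0,-3.5],[0.6,0,-0.1,-0.13,0,0,-3.5],[0.6,0,-0.2,-0.13,0,0,-3.5],[0.6,0,-0.3,-0.13,0,0,-3.5],[0.6,0,-0.36,-0.13,0,0,-3.5],[0.6,0,-0.36,-0.13,0,0,-3.5],[0.6,0,-0.36,-0.13,0,0,-3.5],[0.6,0,-0.36,-0.13,0,0,-3.5]]
  ]
}}

```text
clock: 32.55
tool_pos: [0.5275, -0.5336, 0.2951]
orientation: [179.9, -0.2, -173.2]
force: [0.6, 0.1, -0.3]
opening: 0.0526
gripper_force: 0.0
```

Run:
```python
from h import *
st(); lid(.165)
s=snap('top'); a=cv2.resize(s['image'][200:310,340:500,::-1],None,fx=5,fy=5,interpolation=cv2.INTER_CUBIC)
cv2.imwrite('pics/t6.png',a)
```

```text
clock 32.55
joint_pos [-3.05181e+01  2.64099e+01  1.84107e+01 -4.00000e-04 -8.21992e+01
 -5.26852e+01]
tool_pos [ 0.5275 -0.5336  0.2951]
orientation [ 1.798795e+02 -1.575000e-01 -1.732032e+02]
force [ 0.5539  0.0629 -0.3086]
opening 0.0526
gripper_force 0.0
[400.1 253.9] [35.8 36.3] [ 0.5066 -0.1695  0.165 ]
[451.6 238. ] [12.1 33.7] [ 0.547  -0.3134  0.165 ]
```

View pics/t6.png

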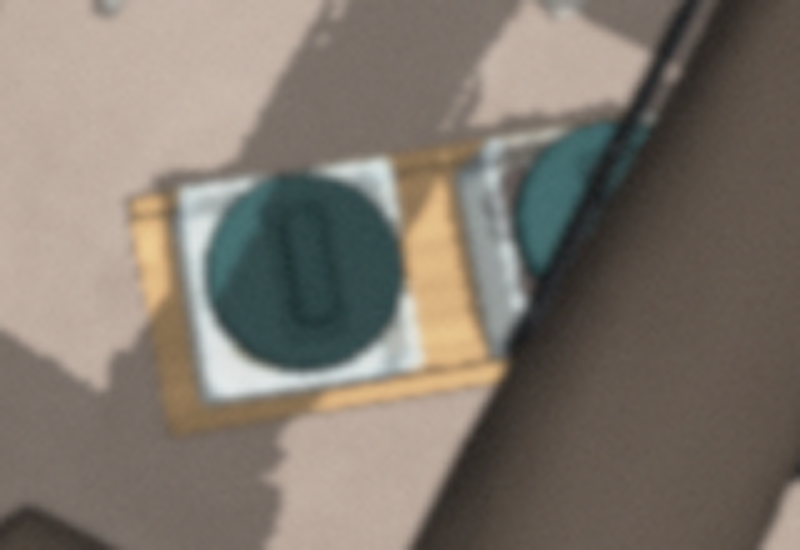

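The lid is home with its bar square across the rack, and the gap to the neighbour remains. I regrip the bar and slide the jar.

Run:
```python
from h import *
st(); go([.5066,-.1705,.295],-172.5); go([.5066,-.1705,.172],-172.5)
```

```text
clock 32.65
joint_pos [-3.03068e+01  2.61688e+01  1.82421e+01 -2.06000e-02 -8.21813e+01
 -5.27409e+01]
tool_pos [ 0.5281 -0.5307  0.2967]
orientation [ 1.799184e+02 -7.360000e-02 -1.730505e+02]
force [0.7348 1.2527 0.3603]
opening 0.0528
gripper_force 0.0
[-0.0222  0.3602  0.0022] [ 0.1 -0.1 -0.6]
[-0.0224  0.36    0.1252] [ 0.1 -0.1 -0.6]
```

Emit:
{"op": "jog_arm", "data": {
  "plan": [
    [[0.6,-0.022,0.36,0,0,0,-0.6],[0.6,-0.022,0.36,0,0,0,-0.6],[0.6,-0.022,0.36,0,0,0,-0.6],[0.6,-0.022,0.36,0,0,0,-0.6],[0.6,-0.022,0.36,0,0,0,-0.6],[0.6,-0.022,0.36,0,0,0,-0.6],[0.6,-0.022,0.36,0,0,0,-0.6],[0.6,-0.022,0.36,0.05,0,0,-0.6],[0.6,-0.022,0.36,0.08,0,0,-0.6],[0.6,-0.022,0.36,0.08,0,0,-0.6],[0.6,-0.022,0.36,0.08,0,0,-0.6]]
  ]
}}

```text
clock: 34.02
tool_pos: [0.5069, -0.1706, 0.2198]
orientation: [-180.0, 0.1, -172.3]
force: [0.5, -0.7, 0.8]
opening: 0.0525
gripper_force: 0.0
```

Run:
```python
from h import *
st(); go([.5066,-.1705,.172],-172.5)
```

```text
clock 34.025
joint_pos [ 2.44690e+00  7.54210e+00 -1.76747e+01  4.41000e-02 -6.46743e+01
 -8.48057e+01]
tool_pos [ 0.5069 -0.1706  0.2198]
orientation [-1.799504e+02  1.048000e-01 -1.723400e+02]
force [ 0.5172 -0.6575  0.8158]
opening 0.0525
gripper_force 0.0
[0.0004 0.0002 0.0478] [-0.   0.1  0.2]
```

Emit:
{"op": "jog_arm", "data": {
  "plan": [
    [[0.6,0,0,0.03,0,0,0],[0.6,0,0,0.045,0,0,0],[0.6,0,0,0.047,0,0,0],[0.6,0,0,0.047,0,0,0],[0,0,0,0.047,0,0,0],[0,0,0,0.047,0,0,0],[0,0,0,0.047,0,0,0],[0,0,0,0.047,0,0,0],[0,0,0,0.047,0,0,0],[0,0,0,0.047,0,0,0]]
  ]
}}

```text
clock: 35.28
tool_pos: [0.5063, -0.1704, 0.1714]
orientation: [-180.0, 0.0, -172.4]
force: [-0.2, 0.3, 3.9]
opening: 0.0238
gripper_force: 30.0
```

Emit:
{"op": "jog_arm", "data": {
  "plan": [
    [[0,0,-0.005,0,0,0,0],[0,0,-0.01,0,0,0,0],[0,0,-0.015,0,0,0,0],[0,0,-0.02,0,0,0,0],[0,0,-0.025,0,0,0,0],[0,0,-0.03,0,0,0,0],[0,0,-0.035,0,0,0,0],[0,0,-0.04,0,0,0,0],[0,0,-0.045,0,0,0,0],[0,0,-0.047,0,0,0,0],[0,0,-0.047,0,0,0,0]]
  ]
}}

```text
clock: 36.65
tool_pos: [0.5129, -0.2172, 0.1714]
orientation: [-180.0, 0.0, -172.4]
force: [-0.1, 2.5, 5.6]
opening: 0.0237
gripper_force: 30.0
```

Emit:
{"op": "jog_arm", "data": {
  "plan": [
    [[0,0,-0.001,0,0,0,0],[0,0,-0.002,0,0,0,0],[0,0,-0.003,0,0,0,0],[0,0,-0.004,0,0,0,0],[0,0,-0.004,0,0,0,0]]
  ]
}}

```text
clock: 37.28
tool_pos: [0.5134, -0.2208, 0.1714]
orientation: [180.0, 0.0, -172.4]
force: [-0.5, 5.2, 5.4]
opening: 0.0238
gripper_force: 30.0
```

Emit:
{"op": "jog_arm", "data": {
  "plan": [
    [[0,0,-0.001,0,0,0,0],[0,0,-0.002,0,0,0,0],[0,0,-0.002,0,0,0,0]]
  ]
}}

```text
clock: 37.65
tool_pos: [0.5136, -0.2229, 0.1714]
orientation: [180.0, 0.0, -172.4]
force: [-0.2, 5.3, 5.3]
opening: 0.0238
gripper_force: 30.0
```

Emit:
{"op": "jog_arm", "data": {
  "plan": [
    [[0,0,-0.001,0,0,0,0],[0,0,-0.002,0,0,0,0],[0,0,-0.002,0,0,0,0]]
  ]
}}

```text
clock: 38.02
tool_pos: [0.5139, -0.2248, 0.1714]
orientation: [-180.0, 0.0, -172.4]
force: [0.5, 4.0, 6.4]
opening: 0.0239
gripper_force: 30.0
```

Emit:
{"op": "jog_arm", "data": {
  "plan": [
    [[0,0,-0.001,0,0,0,0],[0,0,-0.002,0,0,0,0],[0,0,-0.002,0,0,0,0]]
  ]
}}

```text
clock: 38.4
tool_pos: [0.5141, -0.2263, 0.1715]
orientation: [180.0, 0.0, -172.3]
force: [-0.3, 7.4, 7.4]
opening: 0.0236
gripper_force: 30.0
```

Emit:
{"op": "jog_arm", "data": {
  "plan": [
    [[0,0,-0.001,0,0,0,0],[0,0,-0.002,0,0,0,0],[0,0,-0.002,0,0,0,0]]
  ]
}}

```text
clock: 38.78
tool_pos: [0.5139, -0.2272, 0.1715]
orientation: [179.9, 0.0, -172.3]
force: [-3.1, 14.7, 11.8]
opening: 0.0236
gripper_force: 30.1
```

Emit:
{"op": "jog_arm", "data": {
  "plan": [
    [[0,0,-0.001,0,0,0,0],[0,0,-0.001,0,0,0,0],[0.55,0,-0.001,-0.0005,0,0,0],[0.55,0,-0.001,-0.001,0,0,0],[0.55,0,-0.001,-0.001,0,0,0],[0.55,0,0.002,-0.001,0,0,0],[0.55,0,0.002,-0.05,0,0,0],[0.55,0,0.002,-0.1,0,0,0],[0.55,0,0.06,-0.13,0,0,0],[0.55,0,0.12,-0.13,0,0,0],[0.55,0,0.18,-0.13,0,0,0],[0.55,0,0.24,-0.13,0,0,0],[0.55,0,0.3,-0.13,0,0,0],[0.55,0,0.36,-0.13,0,0,0],[0.55,0,0.42,-0.13,0,0,0],[0.55,0,0.42,-0.13,0,0,0],[0.55,0,0.42,-0.13,0,0,0]]
  ]
}}

```text
clock: 40.9
tool_pos: [0.458, 0.1875, 0.301]
orientation: [-180.0, -0.0, -172.3]
force: [0.3, -0.5, -0.7]
opening: 0.0483
gripper_force: 0.0
```

Run:
```python
from h import *
st(); lid(.165)
s=snap('top'); a=cv2.resize(s['image'][200:310,360:500,::-1],None,fx=4,fy=4,interpolation=cv2.INTER_CUBIC)
s2=snap('scene'); b=cv2.resize(s2['image'][140:260,340:460,::-1],None,fx=440/120,fy=440/120,interpolation=cv2.INTER_CUBIC)
o=np.hstack([a,b]); cv2.imwrite('pics/t7.png',cv2.resize(o,(800,int(800*440/o.shape[1]))))
```

```text
clock 40.9
joint_pos [ 4.507650e+01  8.530000e-01 -1.432160e+01  3.600000e-03 -7.485740e+01
 -1.273795e+02]
tool_pos [0.458  0.1875 0.301 ]
orientation [-1.799778e+02 -2.340000e-02 -1.723020e+02]
force [ 0.2635 -0.4664 -0.7301]
opening 0.0483
gripper_force 0.0
[420.6 250.9] [36.8 37.6] [ 0.5134 -0.2264  0.165 ]
[462.8 243.7] [37.4 38.5] [ 0.5304 -0.3432  0.165 ]
```

View pics/t7.png

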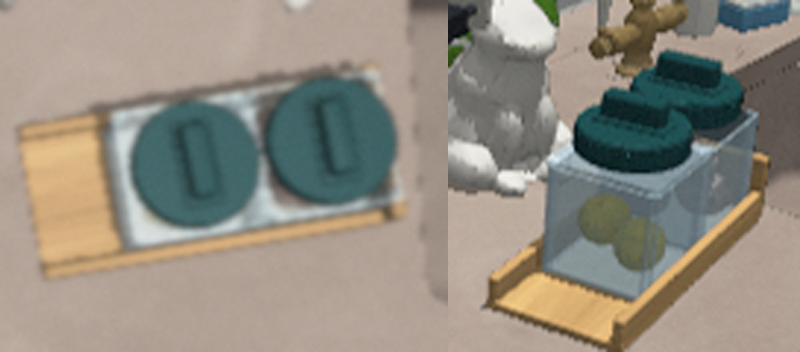

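The jar is flush (lids at (195,163) and (332,140), centres about 118 mm apart within measuring error). The lid is home with its bar parallel to the neighbour's, and both lemons are inside.

```bash
python3 -c "
from h import *
print(ctrl.close_job())"
```

```text
the job is handed in; nothing more can be done
None
```

The job is handed in: both lemons are in the jar, the lid is screwed home, the jar is flush against the full jar in its rack, and the arm never went near the mill or the mug; no verdict came back.

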